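# Square up the corner stop of the rack board

## Task

The swinging stop on the rack-locating corner board has been knocked inwards. Hold the square by its grip and press it gently (about 8 N against each) into the corner, so that one leg sits flush and square along the far rail and the other pushes the swinging stop round until it too is flush with no gap; keep that pressure on both faces for a good second. Then take the square out without moving the stop again, and stand it flat on the bare worktop off the board; never push the stop with the gripper itself, and leave the two specimen cups alone.

Things in the scene. Friction and masses are not known exactly. Their poses are not given: they have to be found in the camera images.
- square: Loose steel L-shaped square, 0.26-0.5 kg, flat on the worktop, right. Origin: underside, below the grip's middle; z up. Legs 22 mm high, 14 thick: one along y, outer face at x=+40 (y -70..+34); one along x, outer face at y=+40 (x -70..+26); outer corner cut back. Inside the L stands a black grip block, 40 mm along x, 24 along y, from 10 to 76 mm above the underside.
- square_grip (a point): Middle of the grip block of the square, where to take it: 58 mm above the underside (the top of the block is 18 mm higher). Axes as the square's.
- corner_board: Grey board fixed on the worktop, 220 mm (x) by 240 mm (y), 8 mm thick. Origin: centre of its underside, z up; +x is the far side, +y the left. On it the far rail and the swinging stop form an inside corner at the far left. The rail's face is always parallel to the board's y axis.
- back_rail: Far rail along the board's y; pose given: the board's origin and axes. Top 35 mm above the worktop. Its aluminium face strip looks to -x, nominally at board x=+70 mm (y -100..+70), but sits on slotted screws and may stand up to 5 mm nearer or farther (never skewed), which this pose does not show. Rigid; smooth metal (friction 0.2-0.3).
- pivot_post: Slotted pivot foot at board x=+68, y=+92 mm, origin on the board's top. Carries the stop, an aluminium bar 14 mm thick reaching 122 mm from the pivot to -x, top 34 mm above the worktop. When square, its flat face that looks to -y lies nominally at board y=+80 mm, but the pivot is clamped in its slot up to 3.5 mm to either side in y, which this pose does not show; it does not slip.
- swing_stop (a joint): Angle of the swinging stop, rad. 0: square to the rail. Positive: its free end (near the robot) leans inwards, to board -y; it can also go slightly negative. Stiff friction hinge (0.35 N m) that stays where left; pushing the free end takes 3 N, rising to 5 as it comes flush. Then it is blocked by its pivot and feels rigid.
- corner (a point): Nominal inside corner, on the board's top at board x=+70, y=+80 mm; the true one is shifted as the rail's face and the pivot are set. Axes as the board's.
- cup: Bystander: loose clear specimen cup with a white lid, 59 mm across, 68 mm high, near the square. Origin under its centre.
- specimen_cup_2: Bystander: loose specimen cup with orange lid, 59 mm across, 68 mm high, left of the board. Origin under its centre.

How it is judged:
By the outcome, as a careful person would: the job done as asked, in the order asked, and still so for the second after the job is handed in, with the robot touching nothing.
It also fails if it takes over 70 s, if anything falls off the work surface, if the arm or the gripper's body presses on something with over 40 N, if the wrist force passes 120 N, or if a joint passes its speed limit or range.

## Robot

A 6-joint arm with a two-finger parallel gripper is mounted at the origin on a cart in front of the work surface, level with it; the furniture and walls round the work are solid. World frame = base frame: x ahead of the robot, y to its left, z up, the work surface at z = 0. Lengths are in mm, angles in rad, forces in N, time in s.
With the tool pointing down it reaches from about 300 to 750 mm from the base axis. Payload 8.5 kg.
Tool frame: the origin (TCP) lies between the finger pads; the fingertips stand 14 mm ahead of it and the grasp point (between the pads) lies 5 mm behind it (ctrl.tips_ahead is the distance from the TCP to the fingertips, in mm); z points along the fingers, y is the line along which they close (so a half turn about z gives the same grasp; the last joint's range is limited). The gripper opens to 88 mm and grips with 3 to 60 N. Pads are 18 mm wide; open, the fingers measure 123 mm over their backs; the gripper's body (75 mm by 187 mm) begins 45 mm behind the grasp point.
Start: joints at [0.989, 0.381, 1.297, -0, 1.464, -0.215], TCP at [197.237, 513.399, 252.748] pointing down, gripper open.
Joint ranges: [-3.11, 3.11], [-0.89, 2.33], [0.22, 2.48], [-1.42, 4.56], [0.17, 2.85], [-2.88, 2.88]. Speed limits (rad/s): [2.39, 2.39, 3.14, 3.14, 3.14, 3.14].

## Interface

Orientations are given as a rotation vector (axis times angle).
In Python, from cell import ctrl gives the robot as it stands.
- The arm moves only by the tool servo_tool, never from a script. Its argument "motion" is a list that holds one entry, the list of rows, each a list of 7 numbers: the turn, a rotation vector about the tool's x, y, z in degrees, then the shift along the tool's x, y, z in mm, then the opening, from 0 (shut) to 1 (fully open). A call has 1 to 20 rows; each row shifts and turns the commanded pose from where the row before left it, along the tool's axes as they then stand; what a row does not reach is not made up. A row lasts 1/10 s, in which the tool goes at most 50 mm and 8.59 degrees, less where a joint would pass 70% of its speed; a pose out of reach is approached as far as the arm can. A call with a gripper value outside its range is refused whole. The fingers move at their own pace and stop on an object; "newtons" is the grip in N (left out, the last holds). Time passes only in rows, so rows that do not move let the fingers close. It gives the time, the measured TCP pose, the force, the opening and the grip force at its end, in the units of the state.
- ctrl.get_obs(): the state, without advancing time (a new reading comes with each control period).
- ctrl.grab_frame(name): name is "scene" or "top" or "wrist"; returns a dict with "pixels" (384x512x3 uint8, blue, green, red), "range_z" (384x512 float32, mm along the optical axis (not along the pixel's ray), 0 where there is no reading), "fx", "fy", "cx", "cy" (pixels), "extrinsics" (4x4, takes a point from camera to world coordinates). Camera axes: x right, y down, z forward; pixel columns grow to the right and rows downward; lengths in mm; the calibration is good to about 2 mm. A picture is of the moment at which its call begins.
- ctrl.close_job(): hands the job in; it is judged then, once.
Trained networks look in the newest picture that a camera, given by its name, has taken for a name from the list of things; names that differ only in an ending like _2 or _b are one class to them, and where a whole thing is asked for, a point or a joint stands for the part that bears it (a point fixed in the world has none). Each returns a list of dicts, best first, with "p" (0 to 1); they miss things now and then, are a little off and sometimes report something else, mostly with a low value. They report only what shows in the picture. A call takes as long as a camera call.
- ctrl.masks_of(name, camera): "mask" (384x512 bool, what is visible of it) and "xy" ([column, row] in pixels, amid what is visible of it).
The state is a dict: "time_s": time; "joint_positions": joint angles; "qvel": joint speeds; "tau": joint torques, N m; "ee_pos": TCP position; "ee_rot": TCP orientation; "force": force on the tool from outside, world axes, zero at the start; "wrist_torque": the same for the moment, N m; "finger_gap": finger opening in mm; "grasp_force": force on a finger pad.
Only numpy, scipy, OpenCV 4.12 (cv2) and the standard library are available. Lean on these libraries where they do the work, as an engineer would, in place of code of your own. Each camera call takes 0.05 s, during which the arm holds its last target. There are 200 camera calls.

## Working session

There is one attempt and no reset: what is moved stays moved. The work goes in short steps, Python scripts to look and compute and a tool call to move; the robot and the scene stay as the last step left them, time stands still between calls to the robot, and variables do not carry over. Pictures are saved under pics/ and viewed, at most 10 in all, crops included, and the job is handed in when it is done.

Besides the shell and the picture viewer there is one more tool, called after ">>>" in YAML: its name, and indented under it one key for each argument. servo_tool: Moves the arm, as the interface text tells. Its arguments: {"type":"object","properties":{"motion":{"type":"array"},"newtons":{"type":"number"}},"required":["motion"]}

```bash
mkdir -p pics
cat > h.py <<'E'
import numpy as np, cv2
from cell import ctrl
def pts(f,mask=None):
    z=f["range_z"]; v,u=np.nonzero((z>0)&(mask if mask is not None else True))
    Z=z[v,u]; P=np.c_[(u-f["cx"])*Z/f["fx"],(v-f["cy"])*Z/f["fy"],Z,np.ones(len(Z))]
    return (P@np.array(f["extrinsics"]).T)[:,:3]
E
python3 - <<'E'
from h import *
ims=[]
for c in ["top","scene"]:
    f=ctrl.grab_frame(c); ims.append(f["pixels"]); 
    print(c,np.round(f["extrinsics"],3).tolist(),f["fx"])
    for n in ["square","square_grip","corner_board","back_rail","swing_stop","pivot_post","cup"]:
        for d in ctrl.masks_of(n,c)[:2]:
            P=pts(f,d["mask"])
            print(c,n,round(d["p"],2),np.round(d["xy"]),d["mask"].sum(),np.round(np.median(P,0)) if len(P) else None,np.round(np.percentile(P,[2,98],axis=0)).tolist() if len(P) else None)
cv2.imwrite("pics/a.png",cv2.resize(ims[0],(800,600))); cv2.imwrite("pics/b.png",ims[1])
print(ctrl.get_obs())
E
```

```text
top [[-0.029, -0.997, 0.074, 481.599], [-1.0, 0.029, 0.006, 53.938], [-0.008, -0.074, -0.997, 1105.8], [0.0, 0.0, 0.0, 1.0]] 379.1249884142297
top square 0.95 [363. 232.] 773 [ 449. -251.   22.] [[375.0, -305.0, 1.0], [502.0, -219.0, 78.0]]
top square_grip 0.66 [365. 228.] 780 [ 448. -251.   22.] [[374.0, -304.0, 0.0], [502.0, -219.0, 78.0]]
top corner_board 0.55 [239. 212.] 6225 [510. 107.   9.] [[397.0, -13.0, 4.0], [623.0, 229.0, 37.0]]
top back_rail 0.54 [237. 210.] 6369 [510. 107.   9.] [[395.0, -14.0, 3.0], [624.0, 230.0, 37.0]]
top swing_stop 0.48 [211. 217.] 268 [500. 185.  34.] [[446.0, 159.0, 9.0], [556.0, 214.0, 38.0]]
top swing_stop 0.19 [208. 207.] 296 [522. 194.  34.] [[449.0, 161.0, 6.0], [563.0, 229.0, 40.0]]
top pivot_post 0.6 [209. 213.] 296 [508. 190.  34.] [[449.0, 159.0, 7.0], [558.0, 222.0, 40.0]]
top pivot_post 0.49 [213. 219.] 277 [500. 184.  34.] [[443.0, 156.0, 9.0], [554.0, 220.0, 39.0]]
top cup 0.84 [310. 148.] 384 [671. -94.  67.] [[645.0, -121.0, 17.0], [699.0, -70.0, 71.0]]
scene [[0.818, -0.449, 0.36, 196.941], [-0.575, -0.636, 0.514, -475.535], [-0.00
[... 751 characters left out ...]
, -71.0, 68.0]]
{'time_s': 0.8, 'joint_positions': array([ 9.88674087e-01,  3.80608897e-01,  1.29744364e+00, -2.49510504e-05,
        1.46361967e+00, -2.15301814e-01]), 'qvel': array([-0.00081964,  0.00177232,  0.00210306, -0.00018384,  0.000412  ,
        0.00082134]), 'tau': array([-1.82268512e-03, -4.37777245e+01, -2.24716562e+01,  7.12629198e-02,
        3.13856348e-02, -4.47729269e-05]), 'ee_pos': array([197.24412876, 513.37360294, 252.72888281]), 'ee_rot': array([-5.72969523e-01, -3.08889299e+00,  1.30279473e-04]), 'force': array([-0.97697489,  0.15979683,  0.23323045]), 'wrist_torque': array([ 0.01785242, -0.0013811 ,  0.02281985]), 'grasp_force': 0.0, 'finger_gap': 87.81965844758196}
```

View pics/a.png

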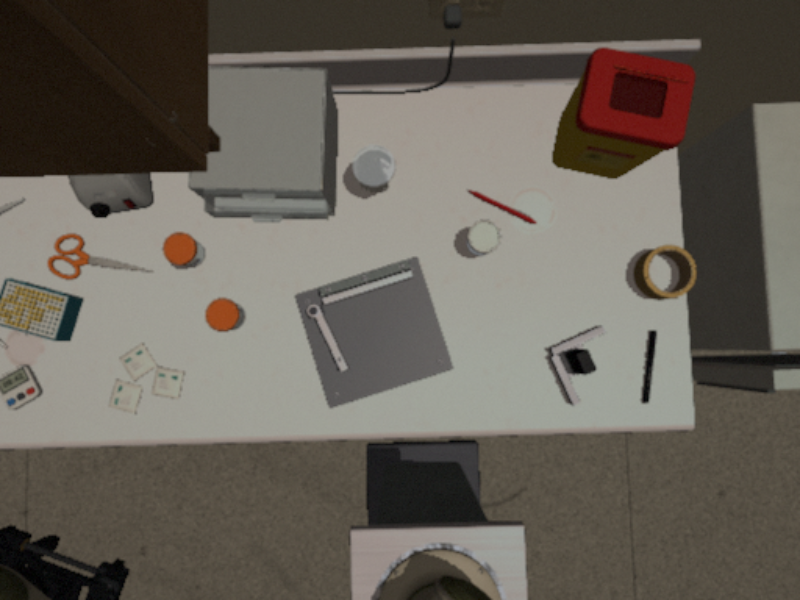

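View pics/b.png

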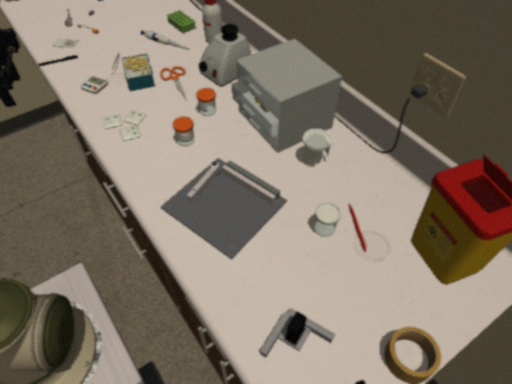

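The top view shows the board at about (370,330) with the stop leaning inwards at (325,335). The square is at (575,360) with its outer corner at far left, and both cups are clear of it.

```bash
cat >> h.py <<'E'
from scipy.spatial.transform import Rotation as R
def plan(p,yaw):
    "tool-frame shift and z turn to a down-pointing pose whose tool y lies at yaw+90deg (mod 180)"
    o=ctrl.get_obs(); M=R.from_rotvec(o["ee_rot"]).as_matrix()
    best=None
    for k in (0,180,-180):
        a=np.radians(yaw+k); x=np.array([np.cos(a),np.sin(a),0]); z=np.array([0,0,-1.]); T=np.c_[x,np.cross(z,x),z]
        rv=np.degrees(R.from_matrix(M.T@T).as_rotvec())
        print("yaw opt",k,"turn",rv.round(2))
    print("shift tool",(M.T@(np.array(p)-o["ee_pos"])).round(2),"tool axes",M.round(3).tolist(),"tcp",o["ee_pos"].round(2),"F",o["force"].round(2),"q",o["joint_positions"].round(2),"t",o["time_s"])
def rect(P):
    (c,s,a)=cv2.minAreaRect(P[:,:2].astype(np.float32)); return np.round(c,1),np.round(s,1),round(a,2)
E
python3 - <<'E'
from h import *
for c in ["top","scene"]:
    f=ctrl.grab_frame(c)
    g=ctrl.masks_of("square",c)[0]["mask"]; P=pts(f,cv2.dilate(g.astype(np.uint8),np.ones((5,5)))>0)
    L=P[(P[:,2]>14)&(P[:,2]<26)]; G=P[(P[:,2]>68)&(P[:,2]<84)]
    print(c,"legs",rect(L),len(L),"grip top",rect(G),np.median(G,0))
    b=ctrl.masks_of("corner_board",c)[0]["mask"]; P=pts(f,b)
    B=P[(P[:,2]>4)&(P[:,2]<40)]; print("board",rect(B))
    H=P[(P[:,2]>28)&(P[:,2]<40)]
    print(np.percentile(H,[2,98],axis=0).round())
plan((448,-251,250),20)
E
```

```text
top legs (array([ 438.2, -281.1]), array([110.1, 110.9]), 22.19) 404 grip top (array([ 446.6, -261.5]), array([39.2, 24.8]), 20.52) [ 446.1107071  -260.55756047   75.84903585]
board (array([511.7, 107.5]), array([221.2, 242.3]), 15.89)
[[451.  41.  30.]
 [630. 216.  39.]]
scene legs (array([ 435.4, -281.7]), array([111.9, 110.1]), 21.36) 681 grip top (array([ 443.7, -263.1]), array([39.9, 24.1]), 22.74) [ 443.02670627 -263.88661338   74.6144512 ]
board (array([507.2, 105.5]), array([219.9, 240.9]), 16.08)
[[446.  37.  29.]
 [627. 213.  37.]]
yaw opt 0 turn [  0.     0.   138.99]
yaw opt 180 turn [ -0.     0.   -41.01]
yaw opt -180 turn [ -0.     0.   -41.01]
shift tool [-508.18 -623.63    2.78] tool axes [[-0.933, 0.359, 0.0], [0.359, 0.933, -0.0], [-0.0, -0.0, -1.0]] tcp [197.23 513.39 252.76] F [-0.17 -0.86 -0.78] q [ 0.99  0.38  1.3  -0.    1.46 -0.22] t 1.1
```

>>> servo_tool:
  motion:
    - [[0,0,0,-21.4,-13.4,-3,1],[0,0,0,-21.4,-13.4,-3,1],[0,0,0,-21.4,-13.4,-3,1],[0,0,0,-21.4,-13.4,-3,1],[0,0,0,-21.4,-13.4,-3,1],[0,0,0,-21.4,-13.4,-3,1],[0,0,0,-21.4,-13.4,-3,1],[0,0,0,-21.4,-13.4,-3,1],[0,0,0,-21.4,-13.4,-3,1],[0,0,0,-21.4,-13.4,-3,1],[0,0,0,-21.4,-13.4,-3,1],[0,0,0,-21.4,-13.4,-3,1],[0,0,0,-21.4,-13.4,-3,1],[0,0,0,-21.4,-13.4,-3,1],[0,0,0,-21.4,-13.4,-3,1],[0,0,0,-21.4,-13.4,-3,1],[0,0,0,-21.4,-13.4,-3,1],[0,0,0,-21.4,-13.4,-3,1],[0,0,0,-21.4,-13.4,-3,1],[0,0,0,-21.4,-13.4,-3,1]]

```text
time_s: 3.1
ee_pos: [501.2, 108.8, 312.9]
ee_rot: [0.573, 3.089, 0.0]
force: [-0.4, 0.0, 0.2]
finger_gap: 88.2
grasp_force: 0.0
```

>>> servo_tool:
  motion:
    - [[0,0,7,0,0,0,1],[0,0,7,0,0,0,1],[0,0,7,0,0,0,1],[0,0,7,0,0,0,1],[0,0,7,0,0,0,1],[0,0,7,0,0,0,1],[0,0,7,0,0,0,1],[0,0,7,0,0,0,1],[0,0,7,0,0,0,1],[0,0,7,0,0,0,1],[0,0,7,0,0,0,1],[0,0,7,0,0,0,1],[0,0,7,0,0,0,1],[0,0,7,0,0,0,1],[0,0,7,0,0,0,1],[0,0,7,0,0,0,1],[0,0,7,0,0,0,1],[0,0,7,0,0,0,1],[0,0,7,0,0,0,1],[0,0,6,0,0,0,1]]

```text
time_s: 5.1
ee_pos: [500.6, 109.7, 312.8]
ee_rot: [3.095, 0.538, 0.0]
force: [0.9, -0.2, 0.7]
finger_gap: 88.1
grasp_force: 0.0
```

Run:
```python
from h import *
f=ctrl.grab_frame("wrist"); np.savez("w1.npz",**{k:f[k] for k in f})
cv2.imwrite("pics/c.png",f["pixels"]); print(np.round(f["extrinsics"],3).tolist())
plan((445,-262,250),21.8)
for n in ["corner_board","swing_stop","back_rail","pivot_post"]:
    for d in ctrl.masks_of(n,"wrist")[:1]:
        P=pts(f,d["mask"]); print(n,d["p"],d["xy"],np.percentile(P,[2,50,98],axis=0).round().tolist())
```

```text
[[0.338, -0.906, -0.253, 566.141], [-0.941, -0.325, -0.092, 133.442], [0.001, 0.269, -0.963, 444.371], [0.0, 0.0, 0.0, 1.0]]
yaw opt 0 turn [ 0.   -0.   -2.36]
yaw opt 180 turn [ -0.    -0.   177.64]
yaw opt -180 turn [ -0.    -0.   177.64]
shift tool [-176.17  332.01   62.79] tool axes [[0.943, 0.333, 0.0], [0.333, -0.943, -0.0], [0.0, 0.0, -1.0]] tcp [500.64 109.72 312.77] F [-0.1  -0.31 -0.  ] q [-0.02  0.28  1.28 -0.    1.59  1.22] t 5.15
corner_board 0.84 [263.5, 139.6] [[397.0, -14.0, 6.0], [520.0, 109.0, 8.0], [624.0, 230.0, 35.0]]
swing_stop 0.67 [205.4, 134.4] [[444.0, 156.0, 11.0], [504.0, 185.0, 33.0], [559.0, 220.0, 35.0]]
back_rail 0.59 [285.1, 77.1] [[568.0, 39.0, 8.0], [599.0, 117.0, 34.0], [630.0, 194.0, 37.0]]
pivot_post 0.58 [202.2, 127.5] [[444.0, 156.0, 9.0], [511.0, 188.0, 33.0], [559.0, 220.0, 39.0]]
```

View pics/c.png

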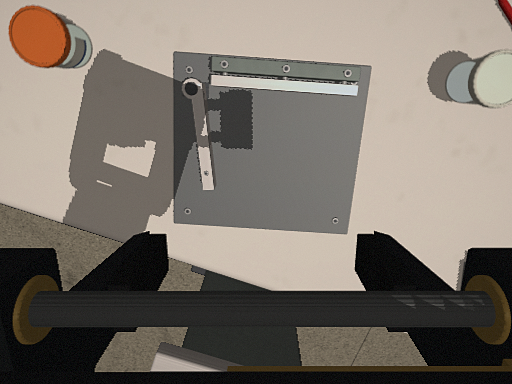

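The wrist view shows the board corners at (174,52), (371,66), (347,234) and (174,222). The rail face strip runs from (210,78) to (358,92), and the stop from (192,90) to (209,187), leaning about 12° inwards.

Run:
```python
from h import *
f=dict(np.load("w1.npz")); 
P=pts(f); P=P[(P[:,0]>370)&(P[:,0]<660)&(P[:,1]>-50)&(P[:,1]<260)]
B=P[(P[:,2]>4.5)&(P[:,2]<60)&(P[:,0]>385)]
hull=rect(B); print("board",hull)
c=np.array(hull[0]); yaw=hull[2] if hull[2]<45 else hull[2]-90
if yaw<0: yaw+=0
a=np.radians(yaw); A=np.array([[np.cos(a),-np.sin(a)],[np.sin(a),np.cos(a)]])
Q=np.c_[(P[:,:2]-c)@A,P[:,2]]
for y0 in range(-100,80,20):
    s=Q[(abs(Q[:,1]-y0)<10)&(Q[:,2]>25)&(Q[:,0]>50)]
    print("rail y",y0,"x edge",np.percentile(s[:,0],[1,5,20,98]).round(1),np.median(s[:,2]).round(1))
f["pixels"]; S=Q[(Q[:,2]>28)&(Q[:,2]<40)&(Q[:,1]>20)&(Q[:,0]<66)]
for x0 in range(-60,70,10):
    s=S[abs(S[:,0]-x0)<5]
    if len(s)>3: print("stop x",x0,"y",np.percentile(s[:,1],[2,50,98]).round(1),len(s))
```

```text
board (array([509.4, 105.7]), array([220.1, 240.1]), 16.03)
rail y -100 x edge [ 73.1  74.2  78.5 104.6] 34.2
rail y -80 x edge [ 73.2  74.4  79.1 104.3] 34.2
rail y -60 x edge [ 73.3  74.4  78.8 104.1] 34.2
rail y -40 x edge [ 73.2  74.4  78.7 104.3] 34.1
rail y -20 x edge [ 73.1  74.3  78.8 104.3] 34.1
rail y 0 x edge [ 73.1  74.3  78.8 104.2] 34.1
rail y 20 x edge [ 73.3  74.5  78.9 104.2] 34.2
rail y 40 x edge [ 73.2  74.4  78.7 104.3] 34.1
rail y 60 x edge [ 73.3  74.4  79.  104.3] 34.1
stop x -50 y [62.9 69.9 76.2] 62
stop x -40 y [64.  70.3 77.6] 95
stop x -30 y [65.5 72.3 79.1] 95
stop x -20 y [66.8 73.2 80.4] 99
stop x -10 y [68.2 74.5 81.9] 99
stop x 0 y [69.8 77.  83.3] 102
stop x 10 y [71.2 77.3 84.7] 105
stop x 20 y [72.6 79.8 86.9] 107
stop x 30 y [74.2 81.  88.3] 105
stop x 40 y [75.5 82.3 89.6] 110
stop x 50 y [76.9 83.8 91. ] 114
stop x 60 y [ 78.5  87.8 101. ] 160
```

>>> servo_tool:
  motion:
    - [[0,0,-2.4,0,0,0,1],[0,0,0,-15.8,27,8,1],[0,0,0,-15.8,27,8,1],[0,0,0,-15.8,27,8,1],[0,0,0,-15.8,27,8,1],[0,0,0,-15.8,27,8,1],[0,0,0,-15.8,27,8,1],[0,0,0,-15.8,27,8,1],[0,0,0,-15.8,27,8,1],[0,0,0,-15.8,27,8,1],[0,0,0,-15.8,27,8,1],[0,0,0,-15.8,27,8,1],[0,0,0,-15.8,27,8,1],[0,0,0,0,0,0,1],[0,0,0,0,0,0,1]]

```text
time_s: 6.85
ee_pos: [448.6, -262.1, 216.6]
ee_rot: [-3.081, -0.61, 0.0]
force: [-0.4, 1.0, 0.1]
finger_gap: 88.1
grasp_force: 0.0
```

Run:
```python
from h import *
f=ctrl.grab_frame("wrist"); np.savez("w2.npz",**f); cv2.imwrite("pics/d.png",f["pixels"])
P=pts(f); P=P[(abs(P[:,0]-445)<100)&(abs(P[:,1]+262)<100)]
G=P[(P[:,2]>70)&(P[:,2]<82)]; L=P[(P[:,2]>15)&(P[:,2]<27)]
print("grip",rect(G),len(G),"legs",rect(L),len(L))
plan((445,-262,53),21.8)
```

```text
grip (array([ 445. , -263.5]), array([40.3, 23.5]), 21.74) 1315 legs (array([ 436.8, -282.7]), array([109.9, 109.9]), 22.23) 2988
yaw opt 0 turn [-0.01 -0.01  0.64]
yaw opt 180 turn [ 1.0000e-02 -2.0000e-02 -1.7936e+02]
yaw opt -180 turn [ 1.0000e-02 -2.0000e-02 -1.7936e+02]
shift tool [ -3.69  -1.   163.89] tool axes [[0.924, 0.382, 0.0], [0.382, -0.924, 0.0], [0.0, -0.0, -1.0]] tcp [ 448.78 -261.55  216.89] F [ 0.85 -0.85 -0.24] q [-0.76  0.36  1.44  0.    1.34  0.42] t 6.9
```

View pics/d.png

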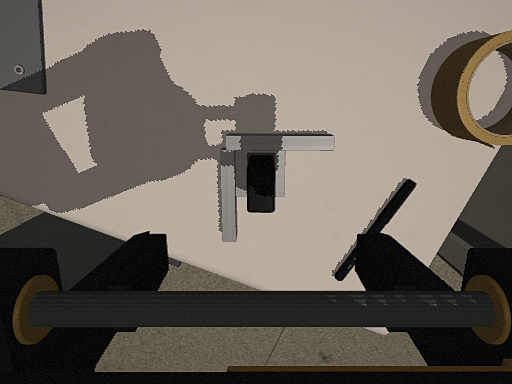

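The grip block's top is at about (261,182) in the picture, and both legs agree with the fit: square at (445,-263), yaw 22°. I'll descend and grip.

>>> servo_tool:
  motion:
    - [[0,0,0.4,0,0,0,1],[0,0,0,-4.2,0.2,0,1],[0,0,0,0,0,20,1],[0,0,0,0,0,20,1],[0,0,0,0,0,20,1],[0,0,0,0,0,20,1],[0,0,0,0,0,20,1],[0,0,0,0,0,20,1],[0,0,0,0,0,20,1],[0,0,0,0,0,14,1],[0,0,0,0,0,10,1],[0,0,0,0,0,0,1],[0,0,0,0,0,0,0.2],[0,0,0,0,0,0,0.1],[0,0,0,0,0,0,0],[0,0,0,0,0,0,0],[0,0,0,0,0,0,0],[0,0,0,0,0,0,0],[0,0,0,0,0,0,0],[0,0,0,0,0,0,0]]
  newtons: 50

```text
time_s: 8.9
ee_pos: [444.9, -263.8, 52.7]
ee_rot: [-3.084, -0.599, 0.0]
force: [0.0, -0.5, -0.8]
finger_gap: 26.2
grasp_force: 0.0
```

Run:
```python
from h import *
plan((445,-263,53),21.8); o=ctrl.get_obs(); print(o["finger_gap"],o["grasp_force"],o["wrist_torque"])
```

```text
yaw opt 0 turn [-0.    0.    0.18]
yaw opt 180 turn [  -0.     -0.   -179.82]
yaw opt -180 turn [  -0.     -0.   -179.82]
shift tool [ 0.39 -0.73 -0.26] tool axes [[0.927, 0.374, -0.0], [0.374, -0.927, 0.0], [-0.0, -0.0, -1.0]] tcp [ 444.91 -263.82   52.74] F [ 0.02 -0.52 -0.8 ] q [-0.76  0.57  1.66 -0.    0.92  0.42] t 8.9
26.218354211175136 0.0 [-0.046059   0.1648343 -0.0008161]
```

Not closed yet; close, then lift.

>>> servo_tool:
  motion:
    - [[0,0,0,0,0,0,0],[0,0,0,0,0,0,0],[0,0,0,0,0,0,0],[0,0,0,0,0,0,0],[0,0,0,0,0,0,0]]
  newtons: 50

```text
time_s: 9.4
ee_pos: [444.9, -263.8, 52.7]
ee_rot: [-3.084, -0.599, 0.0]
force: [-0.9, 1.4, -0.4]
finger_gap: 23.5
grasp_force: 50.0
```

Run:
```python
from h import *
plan((445,-263,53),21.8); o=ctrl.get_obs(); print(o["finger_gap"],o["grasp_force"],o["wrist_torque"])
```

```text
yaw opt 0 turn [-0.01  0.    0.18]
yaw opt 180 turn [-0.0000e+00 -1.0000e-02 -1.7982e+02]
yaw opt -180 turn [-0.0000e+00 -1.0000e-02 -1.7982e+02]
shift tool [ 0.41 -0.68 -0.26] tool axes [[0.927, 0.374, -0.0], [0.374, -0.927, 0.0], [-0.0, -0.0, -1.0]] tcp [ 444.88 -263.78   52.74] F [-0.92  1.37 -0.41] q [-0.76  0.57  1.66  0.    0.92  0.42] t 9.4
23.508057759499135 49.998269621282816 [0.07845767 0.20294231 0.02297749]
```

>>> servo_tool:
  motion:
    - [[0,0,0,0,0,-5,0],[0,0,0,0,0,-15,0],[0,0,0,0,0,-20,0],[0,0,0,0,0,-20,0],[0,0,0,0,0,-20,0],[0,0,0,0,0,-20,0],[0,0,3,0,0,0,0],[0,0,2.95,0,0,0,0],[0,0,0,0,0,0,0],[0,0,0,0,0,0,0]]

```text
time_s: 10.4
ee_pos: [444.8, -263.7, 152.7]
ee_rot: [-3.11, -0.44, 0.0]
force: [-0.4, 0.2, -3.6]
finger_gap: 23.9
grasp_force: 50.0
```

>>> servo_tool:
  motion:
    - [[0,0,0,5,-10,0,0],[0,0,0,11.9,-21.3,0,0],[0,0,0,12.5,-22.6,0,0],[0,0,0,12.5,-22.6,0,0],[0,0,0,12.5,-22.6,0,0],[0,0,0,12.5,-22.6,0,0],[0,0,0,12.5,-22.6,0,0],[0,0,0,12.5,-22.6,0,0],[0,0,0,12.5,-22.6,0,0],[0,0,0,12.5,-22.6,0,0],[0,0,0,12.5,-22.6,0,0],[0,0,0,12.5,-22.6,0,0],[0,0,0,12.5,-22.6,0,0],[0,0,0,12.5,-22.6,0,0],[0,0,0,12.5,-22.6,0,0],[0,0,0,12.5,-22.6,0,0],[0,0,0,0,0,0,0],[0,0,0,0,0,0,0],[0,0,0,0,0,0,0]]

```text
time_s: 12.3
ee_pos: [532.9, 123.0, 152.7]
ee_rot: [3.111, 0.438, -0.001]
force: [-0.0, -0.8, -2.5]
finger_gap: 23.9
grasp_force: 50.0
```

Run:
```python
from h import *
f=ctrl.grab_frame("wrist"); np.savez("w3.npz",**f); cv2.imwrite("pics/e.png",f["pixels"])
plan((533.5,123,62.5),16.03); o=ctrl.get_obs(); print(o["finger_gap"],o["grasp_force"],o["wrist_torque"])
t=o["ee_pos"]; P=pts(f); P=P[(abs(P[:,0]-t[0])<100)&(abs(P[:,1]-t[1])<100)]
zb=t[2]-52.7
L=P[(P[:,2]>zb+14)&(P[:,2]<zb+30)]; L=L[np.hypot(*(L[:,:2]-t[:2]).T)<90]; r=rect(L); print("legs",r,np.median(L[:,2])-t[2],len(L))
a=np.radians(16.03); A=np.array([[np.cos(a),-np.sin(a)],[np.sin(a),np.cos(a)]])
Q=(L[:,:2]-t[:2])@A; print("leg pts in tool-yaw frame",np.percentile(Q,[1,99],axis=0))
for lo,hi in((-60,-40),(-20,0),(10,25)):
    s=Q[(Q[:,0]>lo)&(Q[:,0]<hi)&(Q[:,1]>20)]; u=Q[(Q[:,1]>lo)&(Q[:,1]<hi)&(Q[:,0]>20)]
    print(lo,hi,"y face",np.percentile(s[:,1],[2,98]) if len(s) else 0,"x face",np.percentile(u[:,0],[2,98]) if len(u) else 0)
```

```text
yaw opt 0 turn [ 0.    0.02 -0.03]
yaw opt 180 turn [ 4.0000e-02 -0.0000e+00  1.7997e+02]
yaw opt -180 turn [ 4.0000e-02 -0.0000e+00  1.7997e+02]
shift tool [ 5.500e-01 -6.000e-02  9.023e+01] tool axes [[0.961, 0.276, -0.0], [0.276, -0.961, -0.0], [-0.0, 0.0, -1.0]] tcp [533.02 122.8  152.73] F [ 0.13 -0.07 -3.52] q [ 0.01  0.47  1.46 -0.    1.21  1.3 ] t 12.35
23.25048798492581 49.99834941700101 [-0.0286786   0.14834876  0.03378647]
legs (array([523.1, 104.3]), array([110.2, 110.6]), 16.29) -31.25810901272655 8798
leg pts in tool-yaw frame [[-65.17595485 -68.05023521]
 [ 40.2938487   39.34454646]]
-60 -40 y face [25.89583589 30.65273446] x face [26.46738374 40.31033799]
-20 0 y face [31.92688907 39.90147677] x face [20.07969732 40.21185453]
10 25 y face [26.12416849 39.67278219] x face [26.29060477 40.13610295]
```

View pics/e.png

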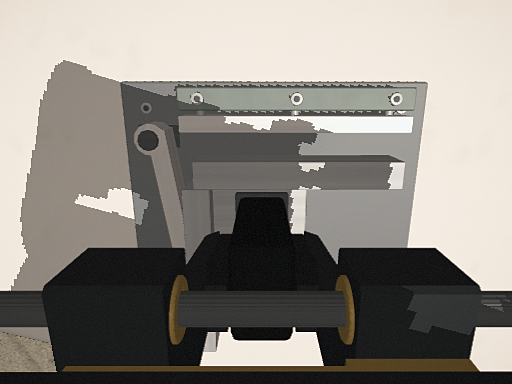

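The square is held straight: its far leg at row 175 is parallel to the rail strip at row 125, and the stop is clear at left. Lowering now.

>>> servo_tool:
  motion:
    - [[0,0,0,0,0,15,0],[0,0,0,0,0,15,0],[0,0,0,0,0,15,0],[0,0,0,0,0,15,0],[0,0,0,0,0,10,0],[0,0,0,0,0,10,0],[0,0,0,0,0,5,0],[0,0,0,0,0,3,0],[0,0,0,0,0,2,0],[0,0,0,0,0,0,0],[0,0,0,0,0,0,0],[0,0,0,0,0,0,0]]

```text
time_s: 13.55
ee_pos: [533.4, 123.4, 63.0]
ee_rot: [3.111, 0.438, 0.001]
force: [-0.0, 0.6, -3.6]
finger_gap: 23.4
grasp_force: 50.0
```

```bash
cat >> h.py <<'E'
def st(bias=None):
    ps=[];F=[];T=[]
    for i in range(4):
        o=ctrl.get_obs(); F.append(o["force"]);T.append(o["wrist_torque"]); 
        if i<3: ctrl.grab_frame("wrist")
    a=np.radians(16.03); A=np.array([[np.cos(a),-np.sin(a)],[np.sin(a),np.cos(a)]])
    t=o["ee_pos"]; F=np.mean(F,0); M=R.from_rotvec(o["ee_rot"]).as_matrix()
    print("board pos",((t[:2]-[509.4,105.7])@A).round(2),"z",t[2].round(2),"yaw",np.degrees(np.arctan2(M[1,0],M[0,0])).round(2),"F board",(F[:2]@A).round(2),F[2].round(2),"T",np.mean(T,0).round(3),"gap",o["finger_gap"],"t",o["time_s"])
E
python3 -c "
from h import *
st()"
```

```text
board pos [27.89 10.39] z 62.92 yaw 16.04 F board [ 0.07 -0.05] -2.81 T [-0.053  0.171  0.011] gap 23.617560038429215 t 13.7
```

>>> servo_tool:
  motion:
    - [[0,0,0,1,0,0.8,0],[0,0,0,1,0,0,0],[0,0,0,1,0,0,0],[0,0,0,0.5,0,0,0],[0,0,0,0.5,0,0,0],[0,0,0,0.3,0,0,0],[0,0,0,0,0,0,0],[0,0,0,0,0,0,0]]

```text
time_s: 14.5
ee_pos: [537.4, 124.6, 62.0]
ee_rot: [3.111, 0.438, 0.0]
force: [-0.7, 0.7, -3.5]
finger_gap: 23.5
grasp_force: 50.0
```

```bash
python3 -c "
from h import *
st()"
```

```text
board pos [32.14 10.39] z 61.96 yaw 16.04 F board [-0.3   0.05] -2.91 T [-0.004  0.129  0.014] gap 23.450086172822182 t 14.65
```

>>> servo_tool:
  motion:
    - [[0,0,0,0.3,0,0,0],[0,0,0,0.3,0,0,0],[0,0,0,0.2,0,0,0],[0,0,0,0,0,0,0],[0,0,0,0,0,0,0]]

```text
time_s: 15.15
ee_pos: [538.2, 124.8, 61.9]
ee_rot: [-3.111, -0.438, 0.0]
force: [-0.1, -0.6, -1.5]
finger_gap: 23.4
grasp_force: 50.0
```

```bash
python3 -c "
from h import *
st()"
```

```text
board pos [32.9  10.39] z 61.93 yaw 16.03 F board [-0.19  0.02] -2.91 T [-0.023  0.223 -0.02 ] gap 23.981503794845253 t 15.3
```

>>> servo_tool:
  motion:
    - [[0,0,0,0.3,0,0,0],[0,0,0,0.3,0,0,0],[0,0,0,0,0,0,0],[0,0,0,0,0,0,0]]

```text
time_s: 15.7
ee_pos: [538.3, 124.9, 61.8]
ee_rot: [-3.111, -0.438, 0.002]
force: [-3.6, 0.1, -1.6]
finger_gap: 23.7
grasp_force: 50.0
```

```bash
python3 -c "
from h import *
st()"
```

```text
board pos [33.15 10.45] z 61.83 yaw 16.04 F board [-3.94  0.04] -1.72 T [-0.254  0.813 -0.082] gap 23.87855201875846 t 15.85
```

>>> servo_tool:
  motion:
    - [[0,0,0,0.3,0,0,0],[0,0,0,0,0,0,0],[0,0,0,0,0,0,0]]

```text
time_s: 16.15
ee_pos: [538.4, 125.0, 61.8]
ee_rot: [-3.111, -0.438, 0.003]
force: [-5.6, -1.7, -1.4]
finger_gap: 23.3
grasp_force: 50.0
```

```bash
python3 -c "
from h import *
st()"
```

```text
board pos [33.23 10.46] z 61.8 yaw 16.04 F board [-5.47 -0.38] -1.72 T [-0.348  1.091 -0.073] gap 23.476526690774364 t 16.3
```

>>> servo_tool:
  motion:
    - [[0,0,0,0,0,0.4,0],[0,0,0,0,0,0.4,0],[0,0,0,0,0,0.2,0],[0,0,0,0,0,0,0],[0,0,0,0,0,0,0]]

```text
time_s: 16.8
ee_pos: [538.4, 125.0, 60.9]
ee_rot: [-3.111, -0.438, 0.003]
force: [-5.5, -2.3, -0.8]
finger_gap: 23.6
grasp_force: 50.0
```

```bash
python3 -c "
from h import *
st()"
```

```text
board pos [33.18 10.51] z 60.9 yaw 16.04 F board [-6.33 -0.3 ] -0.38 T [-0.331  1.143 -0.126] gap 23.279304601680494 t 16.95
```

>>> servo_tool:
  motion:
    - [[0,0,0,0,-1,0,0],[0,0,0,0,-2,0,0],[0,0,0,0,-2,0,0],[0,0,0,0,-2,0,0],[0,0,0,0,-2,0,0],[0,0,0,0,-2,0,0],[0,0,0,0,-1,0,0],[0,0,0,0,0,0,0],[0,0,0,0,0,0,0]]

```text
time_s: 17.85
ee_pos: [535.1, 136.3, 60.9]
ee_rot: [3.111, 0.438, -0.003]
force: [-5.9, -1.8, 1.2]
finger_gap: 23.6
grasp_force: 50.0
```

```bash
python3 -c "
from h import *
st()"
```

```text
board pos [33.19 22.35] z 60.92 yaw 16.04 F board [-6.27 -0.7 ] -0.28 T [-0.499  1.14  -0.121] gap 23.51648039617726 t 18.0
```

>>> servo_tool:
  motion:
    - [[0,0,0,0,-1,0,0],[0,0,0,0,-1,0,0],[0,0,0,0,-1,0,0],[0,0,0,0,-1,0,0],[0,0,0,0,-1,0,0],[0,0,0,0,-1,0,0],[0,0,0,0,-1,0,0],[0,0,0,0,-1,0,0],[0,0,0,0,0,0,0],[0,0,0,0,0,0,0]]

```text
time_s: 19.0
ee_pos: [533.1, 143.3, 61.0]
ee_rot: [3.109, 0.438, -0.002]
force: [-6.0, -6.9, -0.0]
finger_gap: 23.8
grasp_force: 50.0
```

```bash
python3 -c "
from h import *
st()"
```

```text
board pos [33.22 29.64] z 61.0 yaw 16.04 F board [-7.46 -4.85] 0.4 T [-1.224  1.056 -0.064] gap 23.227723267491058 t 19.15
```

>>> servo_tool:
  motion:
    - [[0,0,0,0,-1,0,0],[0,0,0,0,-1,0,0],[0,0,0,0,-1,0,0],[0,0,0,0,-1,0,0],[0,0,0,0,-1,0,0],[0,0,0,0,-1,0,0],[0,0,0,0,-1,0,0],[0,0,0,0,-0.5,0,0],[0,0,0,0,0,0,0],[0,0,0,0,0,0,0]]

```text
time_s: 20.15
ee_pos: [531.1, 150.5, 61.0]
ee_rot: [3.109, 0.438, -0.002]
force: [-4.6, -6.4, 0.4]
finger_gap: 23.9
grasp_force: 50.0
```

```bash
python3 -c "
from h import *
st()"
```

```text
board pos [33.21 37.12] z 60.98 yaw 16.05 F board [-6.75 -4.91] 0.08 T [-1.258  1.027 -0.082] gap 23.767184543869284 t 20.3
```

>>> servo_tool:
  motion:
    - [[0,0,0,0,-0.5,0,0],[0,0,0,0,-0.5,0,0],[0,0,0,0,-0.5,0,0],[0,0,0,0,0,0,0],[0,0,0,0,0,0,0]]

```text
time_s: 20.8
ee_pos: [530.7, 151.9, 61.0]
ee_rot: [3.109, 0.438, -0.002]
force: [-4.4, -7.8, -0.3]
finger_gap: 23.4
grasp_force: 50.0
```

```bash
python3 -c "
from h import *
st()"
```

```text
board pos [33.22 38.6 ] z 61.01 yaw 16.05 F board [-6.97 -5.58] -0.32 T [-1.289  1.063 -0.09 ] gap 23.481844091569013 t 20.95
```

>>> servo_tool:
  motion:
    - [[0,0,0,0,-0.4,0,0],[0,0,0,0,-0.4,0,0],[0,0,0,0,0,0,0],[0,0,0,0,0,0,0]]

```text
time_s: 21.35
ee_pos: [530.4, 152.7, 61.0]
ee_rot: [3.109, 0.438, -0.002]
force: [-4.6, -7.2, 0.5]
finger_gap: 23.4
grasp_force: 50.0
```

```bash
python3 -c "
from h import *
st()"
```

```text
board pos [33.23 39.36] z 61.01 yaw 16.05 F board [-6.54 -5.59] 0.18 T [-1.3    1.048 -0.075] gap 23.49019386590724 t 21.5
```

>>> servo_tool:
  motion:
    - [[0,0,0,0,-0.3,0,0],[0,0,0,0,0,0,0],[0,0,0,0,0,0,0]]

```text
time_s: 21.8
ee_pos: [530.4, 152.9, 61.0]
ee_rot: [3.109, 0.438, -0.002]
force: [-5.3, -7.4, 0.2]
finger_gap: 23.7
grasp_force: 50.0
```

```bash
python3 -c "
from h import *
st()"
```

```text
board pos [33.22 39.64] z 61.0 yaw 16.05 F board [-7.25 -5.7 ] 0.15 T [-1.327  1.041 -0.086] gap 23.60562603013461 t 21.95
```

>>> servo_tool:
  motion:
    - [[0,0,0,0,-0.3,0,0],[0,0,0,0,-0.2,0,0],[0,0,0,0,0,0,0],[0,0,0,0,0,0,0]]

```text
time_s: 22.35
ee_pos: [530.2, 153.4, 61.0]
ee_rot: [3.109, 0.438, -0.002]
force: [-4.9, -7.6, -0.5]
finger_gap: 23.4
grasp_force: 50.0
```

```bash
python3 -c "
from h import *
st()"
```

```text
board pos [33.21 40.12] z 60.99 yaw 16.04 F board [-7.13 -5.42] 0.02 T [-1.332  1.031 -0.105] gap 23.660481194989156 t 22.5
```

>>> servo_tool:
  motion:
    - [[0,0,0,0,-0.3,0,0],[0,0,0,0,-0.2,0,0],[0,0,0,0,0,0,0],[0,0,0,0,0,0,0]]

```text
time_s: 22.9
ee_pos: [530.1, 153.8, 61.0]
ee_rot: [3.109, 0.438, -0.002]
force: [-5.4, -8.4, -0.1]
finger_gap: 23.5
grasp_force: 50.0
```

```bash
python3 -c "
from h import *
st()"
```

```text
board pos [33.22 40.5 ] z 61.01 yaw 16.04 F board [-7.03 -6.81] 0.19 T [-1.45   1.04  -0.105] gap 24.06150583994065 t 23.05
```

>>> servo_tool:
  motion:
    - [[0,0,0,0.15,-0.25,0,0],[0,0,0,0,0,0,0],[0,0,0,0,0,0,0],[0,0,0,0,0,0,0]]

```text
time_s: 23.45
ee_pos: [530.2, 153.9, 61.0]
ee_rot: [3.109, 0.438, -0.003]
force: [-5.8, -9.2, 1.2]
finger_gap: 23.8
grasp_force: 50.0
```

```bash
python3 -c "
from h import *
st()"
```

```text
board pos [33.24 40.54] z 61.02 yaw 16.04 F board [-8.3 -7.7] 1.02 T [-1.69   1.088 -0.113] gap 23.505216253196924 t 23.6
```

>>> servo_tool:
  motion:
    - [[0,0,0,0,-0.3,0,0],[0,0,0,0,0,0,0],[0,0,0,0,0,0,0],[0,0,0,0,0,0,0],[0,0,0,0,0,0,0],[0,0,0,0,0,0,0]]

```text
time_s: 24.2
ee_pos: [530.1, 153.9, 61.0]
ee_rot: [3.108, 0.438, -0.003]
force: [-5.1, -11.4, 0.8]
finger_gap: 23.6
grasp_force: 50.0
```

Run:
```python
from h import *
st()
f=ctrl.grab_frame("wrist"); np.savez("w4.npz",**f)
cv2.imwrite("pics/f.png",cv2.resize(f["pixels"][20:270,80:440],None,fx=2,fy=2,interpolation=cv2.INTER_CUBIC))
f=ctrl.grab_frame("top"); np.savez("t4.npz",**f)
```

```text
board pos [33.26 40.61] z 61.06 yaw 16.04 F board [-8.18 -9.31] 0.84 T [-1.916  1.053 -0.107] gap 23.47638948645212 t 24.35
```

View pics/f.png

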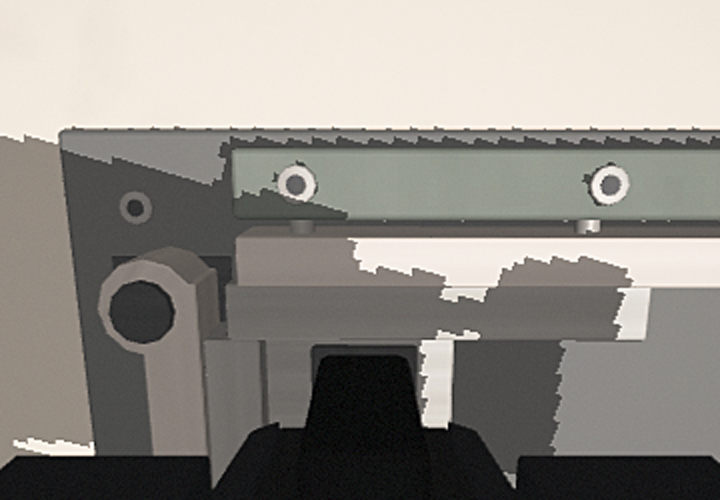

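The far leg sits tight along the rail strip (row 287) and the stop's face lies along the other leg (column 207). I'll check the angles numerically.

Run:
```python
from h import *
f=dict(np.load("w4.npz")); P=pts(f); c=np.array([509.4,105.7])
a=np.radians(16.03); A=np.array([[np.cos(a),-np.sin(a)],[np.sin(a),np.cos(a)]]); Q=np.c_[(P[:,:2]-c)@A,P[:,2]]
S=Q[(Q[:,2]>32)&(Q[:,2]<38)&(Q[:,1]>74)&(Q[:,1]<105)&(Q[:,0]<50)]
for x0 in range(-60,50,10):
    s=S[abs(S[:,0]-x0)<5]; l=Q[(Q[:,2]>26)&(Q[:,2]<31.5)&(Q[:,1]>60)&(Q[:,1]<84)&(abs(Q[:,0]-x0)<5)]
    if len(s)>10: print("stop",x0,np.percentile(s[:,1],[2,98]).round(2),len(s),"leg",np.percentile(l[:,1],[2,98]).round(2) if len(l)>5 else 0)
for y0 in range(-30,80,20):
    r=Q[(Q[:,2]>33)&(Q[:,2]<37)&(Q[:,0]>65)&(Q[:,0]<95)&(abs(Q[:,1]-y0)<8)]; l=Q[(Q[:,2]>26)&(Q[:,2]<32)&(Q[:,0]>55)&(Q[:,0]<76)&(abs(Q[:,1]-y0)<8)]
    print("rail",y0,np.percentile(r[:,0],2).round(2) if len(r) else 0,"leg",np.percentile(l[:,0],[2,98]).round(2) if len(l) else 0)
```

```text
stop 30 [80.25 93.75] 256 leg [71.14 80.3 ]
stop 40 [80.22 93.68] 526 leg [66.37 80.21]
rail -30 73.53 leg [59.77 72.3 ]
rail -10 73.65 leg [59.68 72.25]
rail 10 73.72 leg [59.71 72.22]
rail 30 73.53 leg [59.64 72.22]
rail 50 73.68 leg [59.59 72.14]
rail 70 73.55 leg [55.4  72.44]
```

Run:
```python
from h import *
for n in("w3.npz","w4.npz"):
    f=dict(np.load(n)); P=pts(f); c=np.array([533.0,122.8]) if n[1]=="3" else np.array([530.2,153.9]); z0=152.7 if n[1]=="3" else 61.0
    a=np.radians(16.03); A=np.array([[np.cos(a),-np.sin(a)],[np.sin(a),np.cos(a)]]); Q=np.c_[(P[:,:2]-c)@A,P[:,2]-z0]
    L=Q[(Q[:,2]>-36)&(Q[:,2]<-27.5)&(((Q[:,0]>29)&(Q[:,0]<38)&(abs(Q[:,1]+15)<50))|((Q[:,1]>29)&(Q[:,1]<38)&(abs(Q[:,0]+15)<50)))]
    k=np.linalg.lstsq(np.c_[L[:,:2],np.ones(len(L))],L[:,2],rcond=None)[0]; print(n,"tilt deg x,y",np.degrees(k[:2]).round(2),"z",k[2].round(2),len(L))
```

```text
w3.npz tilt deg x,y [-0.15 -0.15] z -31.11 4759
w4.npz tilt deg x,y [-0.42 -0.36] z -31.02 4762
```

>>> servo_tool:
  motion:
    - [[0,0,0,0,0,0,0],[0,0,0,0,0,0,0],[0,0,0,0,0,0,0],[0,0,0,0,0,0,0],[0,0,0,0,0,0,0]]

```text
time_s: 24.95
ee_pos: [530.1, 153.9, 61.0]
ee_rot: [3.108, 0.438, -0.003]
force: [-5.3, -10.8, 1.1]
finger_gap: 23.7
grasp_force: 50.0
```

```bash
python3 -c "
from h import *
st()"
```

```text
board pos [33.25 40.61] z 61.04 yaw 16.05 F board [-7.82 -9.14] 0.76 T [-1.907  1.06  -0.119] gap 23.73835134957532 t 25.1
```

Over a second of about 8–9 N on both faces, and the stop is rigidly home. Backing straight off the stop, then off the rail, then up.

>>> servo_tool:
  motion:
    - [[0,0,0,0,0.5,0,0],[0,0,0,0,0.5,0,0],[0,0,0,0,1,0,0],[0,0,0,0,2,0,0],[0,0,0,0,3,0,0],[0,0,0,0,4,0,0],[0,0,0,-0.5,4,0,0],[0,0,0,-1,3,0,0],[0,0,0,-3,2,0,0],[0,0,0,-4,0,-1,0],[0,0,0,-3,0,-3,0],[0,0,0,0,0,-10,0],[0,0,0,0,0,-15,0],[0,0,0,0,0,-15,0],[0,0,0,0,0,-15,0],[0,0,0,0,0,-15,0],[0,0,0,0,0,-15,0],[0,0,0,0,0,-5,0],[0,0,0,0,0,0,0],[0,0,0,0,0,0,0]]

```text
time_s: 27.1
ee_pos: [524.7, 133.1, 154.6]
ee_rot: [-3.111, -0.438, 0.001]
force: [-0.4, -0.3, -3.2]
finger_gap: 23.5
grasp_force: 50.0
```

Run:
```python
from h import *
st()
f=ctrl.grab_frame("top"); np.savez("t5.npz",**f)
s=ctrl.grab_frame("scene"); np.savez("s5.npz",**s)
cv2.imwrite("pics/g.png",cv2.resize(s["pixels"][140:270,140:320],None,fx=4,fy=4,interpolation=cv2.INTER_CUBIC))
plan((445,-263,152),16)
```

```text
board pos [22.25 22.07] z 154.31 yaw 16.03 F board [-0.07 -0.45] -3.21 T [-0.053  0.137 -0.007] gap 23.64143287757463 t 27.25
yaw opt 0 turn [-0.01  0.05  0.03]
yaw opt 180 turn [-8.0000e-02 -2.0000e-02 -1.7997e+02]
yaw opt -180 turn [-8.0000e-02 -2.0000e-02 -1.7997e+02]
shift tool [-186.09  358.62    2.57] tool axes [[0.961, 0.276, -0.001], [0.276, -0.961, -0.0], [-0.001, -0.0, -1.0]] tcp [524.8  133.07 154.47] F [ 1.04  0.19 -3.47] q [ 0.03  0.46  1.48 -0.    1.21  1.32] t 27.35
```

View pics/g.png

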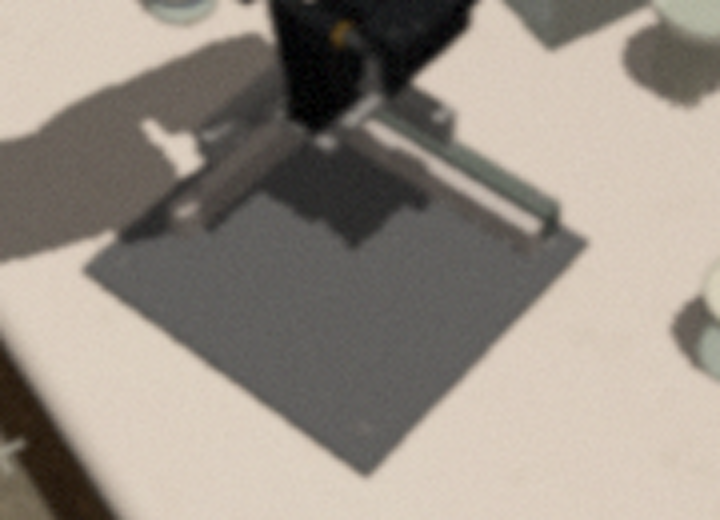

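The scene view shows the square held above the board, partly hiding the stop. I'll move off and measure the stop unobstructed.

>>> servo_tool:
  motion:
    - [[0,0,0,-5.8,11.2,0,0],[0,0,0,-11.6,22.4,0,0],[0,0,0,-11.6,22.4,0,0],[0,0,0,-11.6,22.4,0,0],[0,0,0,-11.6,22.4,0,0],[0,0,0,-11.6,22.4,0,0],[0,0,0,-11.6,22.4,0,0],[0,0,0,-11.6,22.4,0,0],[0,0,0,-11.6,22.4,0,0],[0,0,0,-11.6,22.4,0,0],[0,0,0,-11.6,22.4,0,0],[0,0,0,-11.6,22.4,0,0],[0,0,0,-11.6,22.4,0,0],[0,0,0,-11.6,22.4,0,0],[0,0,0,-11.6,22.4,0,0],[0,0,0,-11.6,22.4,0,0],[0,0,0,-5.8,11.2,0,0],[0,0,0,0,0,0,0],[0,0,0,0,0,0,0]]

```text
time_s: 29.25
ee_pos: [445.3, -262.1, 154.8]
ee_rot: [-3.11, -0.438, 0.0]
force: [0.7, 0.7, -2.8]
finger_gap: 23.5
grasp_force: 50.0
```

Run:
```python
from h import *
st()
for n in("scene","top"):
    Ps=[pts(ctrl.grab_frame(n)) for _ in range(3)]; P=np.vstack(Ps)
    P=P[(P[:,0]>380)&(P[:,0]<650)&(P[:,1]>-40)&(P[:,1]<250)]
    b=rect(P[(P[:,2]>4.5)&(P[:,2]<20)]); c=np.array(b[0]); 
    a=np.radians(16.03); A=np.array([[np.cos(a),-np.sin(a)],[np.sin(a),np.cos(a)]]); Q=np.c_[(P[:,:2]-c)@A,P[:,2]]
    S=Q[(Q[:,2]>27)&(Q[:,2]<40)&(Q[:,1]>55)&(Q[:,1]<105)&(Q[:,0]<50)&(Q[:,0]>-52)]
    m=[];
    for x0 in range(-45,50,10):
        s=S[abs(S[:,0]-x0)<5]; m.append((x0,np.median(s[:,1]),np.percentile(s[:,1],5)))
    m=np.array(m); print(n,b,m.round(1).tolist(),"angle deg",np.degrees(np.arctan(np.polyfit(m[:,0],m[:,1],1)[0])).round(2),np.degrees(np.arctan(np.polyfit(m[:,0],m[:,2],1)[0])).round(2))
plan((445,-263,53.2),16)
```

```text
board pos [-162.67 -335.45] z 154.96 yaw 16.1 F board [ 0.15 -0.1 ] -2.83 T [-0.029  0.129  0.016] gap 23.931441092911967 t 29.4
  return _methods._mean(a, axis=axis, dtype=dtype,
  ret = ret.dtype.type(ret / rcount)
Traceback (most recent call last):
IndexError: index -1 is out of bounds for axis 0 with size 0
```

Run:
```python
from h import *
c=np.array([509.4,105.7]); a=np.radians(16.03); A=np.array([[np.cos(a),-np.sin(a)],[np.sin(a),np.cos(a)]])
for n in("scene","top"):
    P=np.vstack([pts(ctrl.grab_frame(n)) for _ in range(2)]); Q=np.c_[(P[:,:2]-c)@A,P[:,2]]
    S=Q[(Q[:,2]>26)&(Q[:,2]<42)&(abs(Q[:,1]-85)<22)&(Q[:,0]<48)&(Q[:,0]>-70)]
    m=[]
    for x0 in range(-60,50,10):
        s=S[abs(S[:,0]-x0)<5]
        if len(s)>8: m.append((x0,np.median(s[:,1]),np.percentile(s[:,1],5),len(s)))
    m=np.array(m); print(n,m.round(1).tolist())
    if len(m)>2: print("angle",np.degrees(np.arctan(np.polyfit(m[:,0],m[:,1],1)[0])).round(2))
plan((445,-263,53.2),16)
```

```text
scene []
top [[-50.0, 87.1, 80.9, 28.0], [-40.0, 86.8, 81.3, 34.0], [-30.0, 86.9, 80.6, 37.0], [-20.0, 87.8, 80.9, 38.0], [-10.0, 87.4, 81.0, 38.0], [0.0, 87.2, 81.4, 36.0], [10.0, 87.0, 80.7, 38.0], [20.0, 87.6, 80.6, 36.0], [30.0, 87.3, 80.7, 39.0], [40.0, 87.2, 81.2, 36.0]]
angle 0.18
yaw opt 0 turn [ 0.   -0.    0.05]
yaw opt 180 turn [   0.      0.   -179.95]
yaw opt -180 turn [   0.      0.   -179.95]
shift tool [ -0.76   0.35 101.78] tool axes [[0.961, 0.276, 0.0], [0.276, -0.961, -0.0], [0.0, 0.0, -1.0]] tcp [ 445.63 -262.45  154.98] F [-0.31  1.03 -2.7 ] q [-0.76  0.42  1.54  0.    1.18  0.53] t 29.75
```

Stop square (0.2°, within noise). Setting the square down.

>>> servo_tool:
  motion:
    - [[0,0,0,0,0,10,0],[0,0,0,0,0,15,0],[0,0,0,0,0,15,0],[0,0,0,0,0,15,0],[0,0,0,0,0,15,0],[0,0,0,0,0,15,0],[0,0,0,0,0,8,0],[0,0,0,0,0,4,0],[0,0,0,0,0,2.5,0],[0,0,0,0,0,1.2,0],[0,0,0,0,0,1,0],[0,0,0,0,0,0.5,0],[0,0,0,0,0,0,0],[0,0,0,0,0,0,0]]

```text
time_s: 31.15
ee_pos: [445.6, -262.7, 52.9]
ee_rot: [3.111, 0.438, 0.0]
force: [-0.0, 0.7, -2.9]
finger_gap: 23.5
grasp_force: 50.0
```

```bash
python3 -c "
from h import *
st()"
```

```text
board pos [-163.05 -336.41] z 52.82 yaw 16.04 F board [-0.13  0.2 ] -3.31 T [-0.033  0.144 -0.002] gap 23.187614695261168 t 31.3
```

>>> servo_tool:
  motion:
    - [[0,0,0,0,0,0.3,0],[0,0,0,0,0,0.3,0],[0,0,0,0,0,0,0],[0,0,0,0,0,0,0]]

```text
time_s: 31.7
ee_pos: [445.6, -262.7, 52.7]
ee_rot: [3.11, 0.438, 0.001]
force: [-1.6, 0.7, 5.3]
finger_gap: 23.7
grasp_force: 50.0
```

```bash
python3 -c "
from h import *
st()"
```

```text
board pos [-163.06 -336.45] z 52.72 yaw 16.04 F board [-1.35  1.75] 5.36 T [ 0.245  0.498 -0.015] gap 23.47144125618789 t 31.85
```

Contact. Open, lift away, and check.

>>> servo_tool:
  motion:
    - [[0,0,0,0,0,0,0.4],[0,0,0,0,0,0,0.6],[0,0,0,0,0,0,0.7],[0,0,0,0,0,0,0.7],[0,0,0,0,0,0,0.7],[0,0,0,0,0,0,0.7],[0,0,0,0,0,0,0.7],[0,0,0,0,0,-5,0.7],[0,0,0,0,0,-15,0.7],[0,0,0,0,0,-20,0.7],[0,0,0,0,0,-20,0.7],[0,0,0,0,0,-20,0.7],[0,0,0,0,0,-20,0.7],[0,0,0,0,0,-20,0.7],[0,0,0,0,0,-20,0.7],[0,0,0,0,0,0,0.7],[0,0,0,0,0,0,0.7],[0,0,0,0,0,0,0.7]]

```text
time_s: 33.65
ee_pos: [445.2, -262.3, 191.2]
ee_rot: [-3.109, -0.438, 0.002]
force: [0.3, 0.1, -0.2]
finger_gap: 62.2
grasp_force: 0.0
```

Run:
```python
from h import *
st()
f=ctrl.grab_frame("wrist"); s=ctrl.grab_frame("scene")
cv2.imwrite("pics/i.png",np.hstack([f["pixels"],s["pixels"]])[:, :][::1] if 0 else cv2.resize(np.hstack([f["pixels"],s["pixels"]]),(800,300)))
P=pts(f); P=P[(abs(P[:,0]-445)<90)&(abs(P[:,1]+262)<90)]; L=P[(P[:,2]>15)&(P[:,2]<27)]; print(rect(L),np.percentile(L[:,2],[5,50,95]))
k=np.linalg.lstsq(np.c_[L[:,:2],np.ones(len(L))],L[:,2],rcond=None)[0]; print(np.degrees(k[:2]))
```

```text
board pos [-163.22 -336.16] z 191.35 yaw 16.03 F board [-0.07  0.06] -0.18 T [-0.022  0.151  0.003] gap 61.62058225295768 t 33.8
(array([ 435.6, -281.5]), array([110.1, 109.8]), 16.11) [20.2816384  21.60811435 22.84708422]
[-0.00178701 -0.10417382]
```

View pics/i.png

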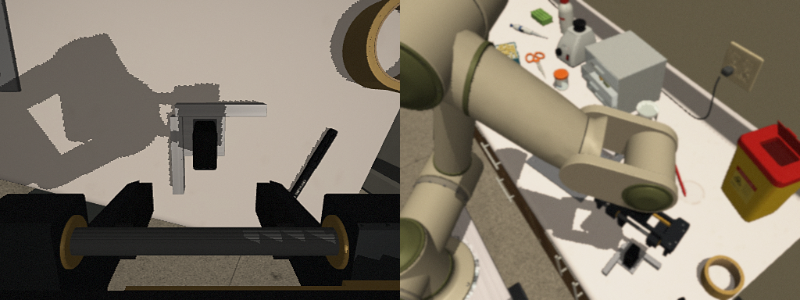

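The left half shows the square standing flat and free on the worktop at (205,145), with the gripper clear of it. Handing in.

```bash
python3 -c "
from cell import ctrl
print(ctrl.close_job())"
```

```text
the job is handed in; nothing more can be done
None
```

The job is handed in: I pressed the square into the corner at about 8–9 N on each face for over a second, the stop measured square within about 0.2° after I took the square out, and the square now stands flat on the bare worktop; the verdict wasn't shown.

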